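# Count the stirrer's push-and-turn dial up to step five

### The job

Set the magnetic stirrer's push-and-turn dial to step five: press the knob down gently until it takes hold, turn it clockwise click by click until the pointer rests at the first long mark after the zero mark, without going past it, then let the knob spring back up. The knob spins free unless it is pressed; about 10 newtons is enough and more than about 20 would damage it. Turn only the knob, do not touch the toothed disc or the pointer, and leave the glass dish, tube rack, timer and bottle as they are.

Things in the scene. Friction and masses are not known exactly. Their poses are not given: they have to be found in the camera images.
- stirrer: White flat magnetic stirrer, fixed to the bench: 320 (x) x 170 (y) x 70 mm high. Origin: centre of its underside; x points from its dial end (-x) to its round steel plate, z up. The plate (138 mm across, 10 mm high, 75 mm to +x of the origin) carries the glass dish.
- dial (a point): Centre of the dial on the stirrer's top face (70 mm above the bench); axes as the stirrer's. Marks 15 degrees apart, at 50 to 66 mm radius: step 5 (long mark) lies exactly towards the dial's -x; step 0 (long mark) 75 degrees before it, near -y; steps 1 to 4 short marks between; 6 to 10 beyond step 5, towards +y. Clockwise from above counts up.
- disc: Aluminium indexing disc under the knob, 74 mm across its 24 round ribs, 4 to 10 mm above the stirrer's top; origin on the dial axis, z up. A sprung roller at the dial's +x side holds it in detents 15 degrees apart: about 0.25 N m to start each click, falling to nothing half-way (7.5 degrees), where the disc snaps on by itself. Starts at rest on step 0, 1 or 2; stops lie at steps 0 and 10.
- pointer (a point): Outer part of the disc's black pointer, 46 mm from the dial axis, 10 mm above the stirrer's top; turns with the disc. The pointer (5 mm wide) reaches from the ribs out to 48 mm radius.
- knob: Black round ribbed knob, 41 mm across, 32 mm high, on the dial axis; origin: centre of its underside, 23 mm above the stirrer's top when up; z up. Spins freely on a sprung stem, pushes down 7 mm (about 3 N at first, 10 N at the bottom), then meets the hard post. When pressed, two blades under it catch between six pins on the disc, and it then drives the disc.
- knob_top (a point): Centre of the knob's flat top, 55 mm above the stirrer's top when up, 48 mm when fully down. The blades meet the round pin tips at 2.5 mm of push and hold firmly from about 5 mm (8 N). If they stand tip on tip, turn until the knob can drop in, then press on. When caught there are 0 to 27 degrees of lost motion before the disc is driven; let up, the knob is free and the disc stays.
- dish: Open clear glass dish standing loose on the stirrer's steel plate, 96 mm across, 45 mm high; origin: centre of its underside. Leave it alone.
- tube_rack: Blue tube rack with green-capped tubes beside the stirrer (its +y side), 200 x 75 mm, 104 mm high over the caps; origin: centre of its underside. Leave it alone.
- timer: Small white bench timer beside the stirrer (its -y side), 55 x 75 mm, 44 mm high; origin: centre of its underside. Leave it alone.
- reagent: Amber glass bottle beside the stirrer (its -y side), 68 mm across, 140 mm high; origin: centre of its underside. Leave it alone.
- post: Fixed steel post, 16 mm across, on the dial axis below the knob: the knob's bottom stop. Origin: centre of its foot, 4 mm above the stirrer's top; its top is 16 mm above the stirrer's top, 7 mm below the knob's underside when the knob is up.

How it is judged:
By the outcome, as a careful person would: the job done as asked, in the order asked, and still so for the second after the job is handed in, with the robot touching nothing.
It also fails if it takes over 72 s, if anything falls off the work surface, if the arm or the gripper's body presses on something with over 40 N, if the wrist force passes 120 N, or if a joint passes its speed limit or range.

### The arm

A 7-joint arm with a two-finger parallel gripper is mounted at the origin on the work surface. World frame = base frame: x ahead of the robot, y to its left, z up, the work surface at z = 0. Lengths are in mm, angles in rad, forces in N, time in s.
With the tool pointing down it reaches from about 400 to 875 mm from the base axis. Payload 4.4 kg.
Tool frame: the origin (TCP) lies on the centre line of the jaws, within the pads' length; the fingertips stand 25 mm ahead of it and the grasp point (between the pads) lies 6 mm ahead of it (ctrl.finger_overhang is the distance from the TCP to the fingertips, in mm); z points along the fingers, y is the line along which they close (so a half turn about z gives the same grasp; the last joint's range is limited). The gripper opens to 85 mm and grips with 20 to 120 N. Pads are 22 mm wide; open, the fingers measure 114 mm over their backs; the gripper's body (76 mm by 85 mm) begins 54 mm behind the grasp point. The pads swing forward as they close: fully open they stand 13 mm farther back than shut.
Start: joints at [1.199, 0.628, 0.038, 1.517, -0.027, 0.996, -0.02], TCP at [195.713, -619.85, 256.313] pointing down, gripper open.
Joint ranges: [-3.06, 3.06], [-0.37, 2.12], [-1.25, 1.32], [0.18, 2.47], [-1.1, 4.24], [0.23, 1.98], [-2.94, 2.94]. Speed limits (rad/s): [2.57, 2.57, 3.14, 3.14, 3.14, 3.14, 3.14].

### API

Orientations are given as [roll, pitch, yaw] about the fixed x, y, z axes, in that order (R = Rz(yaw) Ry(pitch) Rx(roll)).
In Python, from cell import ctrl gives the robot as it stands. The module is installed in compiled form; this text tells all that it offers.
- The arm moves only by the tool play_rows, never from a script. Its argument "targets" is a list of rows, each a list of 5 numbers: the closure, from 0 (fully open) to 1 (shut), then the shift along the tool's x, y, z in cm, then the turn about the tool's z in degrees. In form: [[gripper, dx, dy, dz, spin], ...]. A call has 1 to 10 rows; each row is the pose to reach, as a shift and turn from the pose commanded when the call began, along the tool's axes at that moment; what a row does not reach only later rows make up. A row lasts 1/10 s, in which the tool goes at most 50 mm and 8.59 degrees, less where a joint would pass 70% of its speed; a pose out of reach is approached as far as the arm can. A call with a gripper value outside its range is refused whole. The fingers move at their own pace and stop on an object; the grip force is fixed at half the most. Time passes only in rows, so rows that repeat a pose let the fingers close. It gives the time, the measured TCP pose, the force, the opening and the grip force at its end, in the units of the state.
- ctrl.read_state(): the state, without advancing time (a new reading comes with each control period).
- ctrl.get_image(name): name is "side" or "top"; returns (picture, depth): 400x640x3 uint8, red, green, blue; 400x640 float32, mm along the optical axis (not along the pixel's ray), 0 where there is no reading.
- ctrl.calibration(name): a dict with "vfov" (degrees; the focal length in pixels is half the picture's height over the tangent of half this angle, whatever the lens; pixels are square), "cx", "cy" (the principal point, pixels), "extrinsics" (4x4, takes a point from camera to world coordinates). Camera axes: x right, y down, z forward; pixel columns grow to the right and rows downward; lengths in mm; the calibration is good to about 2 mm. A picture is of the moment at which its call begins. calibration takes no time and is no camera call.
- ctrl.finish_job(): hands the job in; it is judged then, once.
Trained networks look in the newest picture that a camera, given by its name, has taken for a name from the list of things; names that differ only in an ending like _2 or _b are one class to them, and where a whole thing is asked for, a point or a joint stands for the part that bears it (a point fixed in the world has none). Each returns a list of dicts, best first, with "confidence" (0 to 1); they miss things now and then, are a little off and sometimes report something else, mostly with a low value. They report only what shows in the picture. A call takes as long as a camera call.
- ctrl.search_frame(camera, name): "bbox" ([left, top, right, bottom] in pixels, round what is visible of it).
- ctrl.trace(camera, name): "pixels" (400x640 bool, what is visible of it) and "bbox" ([left, top, right, bottom] in pixels, round what is visible of it).
The state is a dict: "clock": time; "qpos": joint angles; "qd": joint speeds; "tau": joint torques, N m; "eef_pos": TCP position; "tool_rot": TCP orientation; "force": force on the tool from outside, world axes, zero at the start; "torque": the same for the moment, N m; "width": finger opening in mm; "gripper_force": force on a finger pad.
Only numpy, scipy, OpenCV 4.12 (cv2) and the standard library are available. Lean on these libraries where they do the work, as an engineer would, in place of code of your own. Each camera call takes 0.05 s, during which the arm holds its last target. There are 200 camera calls.

## Working session

There is one attempt and no reset: what is moved stays moved. The work goes in short steps, Python scripts to look and compute and a tool call to move; the robot and the scene stay as the last step left them, time stands still between calls to the robot, and variables do not carry over. Pictures are saved under pics/ and viewed, at most 10 in all, crops included, and the job is handed in when it is done.

Besides the shell and the picture viewer there is one more tool, called after "Call:" in YAML: its name, and indented under it one key for each argument. play_rows: Moves the arm, as the interface text tells. Its arguments: {"type":"object","properties":{"targets":{"type":"array"}},"required":["targets"]}

```bash
mkdir -p pics; cat > h.py <<'E'
import numpy as np, cv2
from cell import ctrl
def cal(n):
    c=ctrl.calibration(n); return 200/np.tan(np.radians(c["vfov"])/2),c["cx"],c["cy"],np.array(c["extrinsics"])
def unproj(n,u,v,d):
    f,cx,cy,E=cal(n); return (E@np.array([(u-cx)*d/f,(v-cy)*d/f,d,1]))[:3]
def onplane(n,u,v,z):
    f,cx,cy,E=cal(n); r=E[:3,:3]@np.array([(u-cx)/f,(v-cy)/f,1]); o=E[:3,3]; return o+r*(z-o[2])/r[2]
def proj(n,p):
    f,cx,cy,E=cal(n); q=np.linalg.inv(E)@np.append(p,1); return f*q[0]/q[2]+cx,f*q[1]/q[2]+cy
E
python3 - <<'E'
from h import *
np.set_printoptions(precision=3,suppress=True)
s=ctrl.read_state(); print(s)
for n in("top","side"):
    im,d=ctrl.get_image(n); cv2.imwrite(f"pics/{n}0.png",im[:,:,::-1]); np.save(f"{n}0.npy",d)
    print(n,cal(n))
    for t in("stirrer","knob","disc","pointer","dish","timer","reagent","tube_rack"):
        print(t,[(np.round(r["bbox"]),round(r["confidence"],2)) for r in ctrl.search_frame(n,t)[:2]])
E
```

```text
{'clock': 0.0, 'qpos': array([ 1.199,  0.629,  0.038,  1.518, -0.027,  0.996, -0.02 ]), 'qd': array([-0.002,  0.001, -0.001, -0.001, -0.   , -0.001,  0.   ]), 'tau': array([  0.002, -56.34 ,   1.226, -19.345,   0.011,   0.01 ,  -0.   ]), 'eef_pos': array([ 195.556, -619.294,  255.392]), 'tool_rot': array([-3.14 ,  0.   ,  0.306]), 'force': array([ 0.016, -0.812, -0.098]), 'torque': array([-0.027, -0.005, -0.057]), 'gripper_force': 0.0, 'width': 85.36312284882858}
top (np.float64(508.9841476637751), 330.05881021933374, 197.26984202111893, array([[   0.005,   -0.998,    0.058,  528.36 ],
       [  -1.   ,   -0.004,    0.022,   20.824],
       [  -0.022,   -0.058,   -0.998, 1196.023],
       [   0.   ,    0.   ,    0.   ,    1.   ]]))
stirrer [(array([262., 122., 369., 275.]), 0.58)]
knob [(array([297., 228., 313., 246.]), 0.54)]
disc [(array([288., 219., 319., 253.]), 0.76)]
pointer [(array([289., 219., 324., 251.]), 0.57)]
dish [(array([305., 137., 348., 182.]), 0.79)]
timer [(array([376., 258., 410., 291.]), 0.92), (array([288., 222., 322., 251.]), 0.5)]
reagent [(array([397., 209., 433., 239.]), 0.96)]
tube_rack [(array([200., 141., 258., 236.]), 0.61)]
side (np.float64(387.512702288174), 320.3718685865181, 197.4246383148809, array([[   0.879,   -0.348,    0.327,  324.52 ],
       [  -0.477,   -0.657,    0.584, -468.506],
       [   0.012,   -0.669,   -0.743,  737.093],
       [   0.   ,    0.   ,    0.   ,    1.   ]]))
stirrer [(array([234., 167., 380., 252.]), 0.64)]
knob [(array([260., 175., 280., 200.]), 0.64)]
disc [(array([252., 190., 289., 214.]), 0.91)]
pointer [(array([252., 191., 285., 214.]), 0.73), (array([260., 179., 279., 199.]), 0.28)]
dish [(array([325., 157., 367., 194.]), 0.64)]
timer [(array([250., 275., 292., 317.]), 0.63)]
reagent [(array([318., 254., 355., 311.]), 0.84), (array([323., 161., 369., 192.]), 0.63)]
tube_rack [(array([243., 119., 318., 175.]), 0.92)]
```

View pics/top0.png

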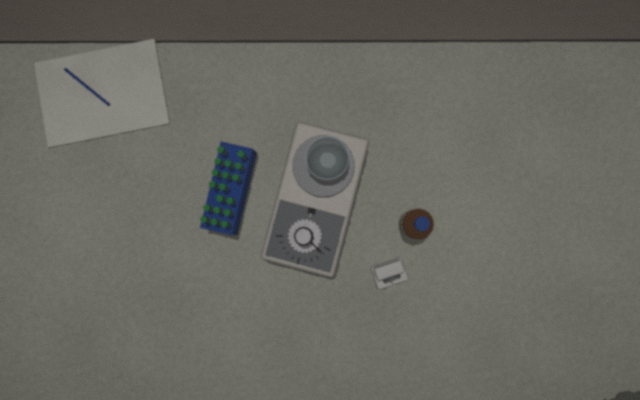

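View pics/side0.png

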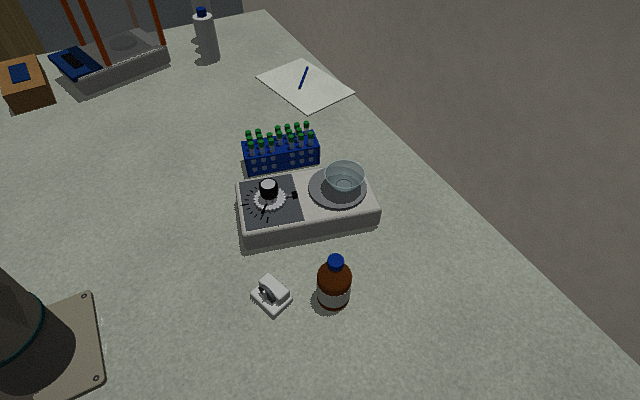

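The top view shows the stirrer at (262–369, 122–275), with the dial near (303, 237) and the pointer at lower right. The rack is on its left, the bottle and timer on its right. Next I'll measure the axis and pointer.

```bash
cat >> h.py <<'E'
def rect(n,im,c,z,yaw,half=100,s=4):
    # picture of plane z in stirrer axes: right=+x', up=+y'
    P=[];Q=[]
    for a,b in((-1,-1),(1,-1),(1,1),(-1,1)):
        w=np.array([c[0]+half*(a*np.cos(yaw)-b*np.sin(yaw)),c[1]+half*(a*np.sin(yaw)+b*np.cos(yaw)),z])
        P.append(proj(n,w));Q.append((half*s*(1+a),half*s*(1-b)))
    H=cv2.getPerspectiveTransform(np.float32(P),np.float32(Q)); return cv2.warpPerspective(im,H,(2*half*s,2*half*s),flags=cv2.INTER_CUBIC)
E
python3 - <<'E'
from h import *
np.set_printoptions(precision=2,suppress=True)
for n in("top","side"):
    im,d=ctrl.get_image(n)
    for t,z in(("stirrer",70),("knob",125),("disc",78),("dish",80),("timer",44),("reagent",140),("tube_rack",104)):
        r=ctrl.trace(n,t)
        if not r: print(n,t,None);continue
        m=r[0]["pixels"]; v,u=np.nonzero(m)
        P=np.array([unproj(n,a,b,d[b,a]) for a,b in zip(u,v) if d[b,a]>0])
        k=P[P[:,2]>np.percentile(P[:,2],95)-8]
        rc=cv2.minAreaRect(np.float32(k[:,:2]))
        print(n,t,round(r[0]["confidence"],2),"top z",np.percentile(P[:,2],95),"rect",np.array(rc[0]),np.array(rc[1]),rc[2],"mean",k.mean(0))
E
```

```text
Traceback (most recent call last):
  File "h.py", line 6, in unproj
    f,cx,cy,E=cal(n); return (E@np.array([(u-cx)*d/f,(v-cy)*d/f,d,1]))[:3]
              ~~~^^^
  File "h.py", line 4, in cal
    c=ctrl.calibration(n); return 200/np.tan(np.radians(c["vfov"])/2),c["cx"],c["cy"],np.array(c["extrinsics"])
ValueError: time passes only in moves, steps and waits
```

```bash
sed -i 's/^def cal(n)/import functools\n@functools.cache\ndef cal(n)/' h.py
cat > m.py <<'E'
from h import *
np.set_printoptions(precision=2,suppress=True)
for n in("top","side"):
    im,d=ctrl.get_image(n)
    for t,z in(("stirrer",70),("knob",125),("disc",78),("dish",80),("timer",44),("reagent",140),("tube_rack",104)):
        r=ctrl.trace(n,t)
        if not r: print(n,t,None);continue
        m=r[0]["pixels"]; v,u=np.nonzero(m)
        P=np.array([unproj(n,a,b,d[b,a]) for a,b in zip(u,v) if d[b,a]>0])
        if t=="stirrer": k=P[(P[:,2]>55)&(P[:,2]<78)]
        else: k=P[P[:,2]>np.percentile(P[:,2],95)-8]
        rc=cv2.minAreaRect(np.float32(k[:,:2]))
        print(n,t,round(r[0]["confidence"],2),"top z",np.percentile(P[:,2],95),"rect",np.array(rc[0]),np.array(rc[1]),rc[2],"mean",k.mean(0))
E
python3 m.py
```

```text
top stirrer 0.84 top z 82.23411174360103 rect [590.82  79.33] [170.44 320.23] 75.56031799316406 mean [569.3   83.57  69.93]
top knob 0.71 top z 128.0849971614363 rect [507.73  98.9 ] [35.73 37.85] 0.30147844552993774 mean [508.14  99.44 124.56]
top disc 0.74 top z 82.97894807701176 rect [507.99 100.95] [70.06 72.47] 0.21896907687187195 mean [508.04  98.87  80.31]
top dish 0.93 top z 125.1175498794174 rect [675.3   51.29] [93.49 92.57] 89.8718032836914 mean [677.47  51.32 122.8 ]
top timer 0.93 top z 49.28490303539947 rect [426.16 -89.61] [41.44 64.51] 18.941268920898438 mean [428.65 -88.41  44.91]
top reagent 0.93 top z 140.51516562115225 rect [ 535.11 -146.54] [28.89 29.5 ] 0.5372046828269958 mean [ 536.01 -146.42  139.24]
top tube_rack 0.87 top z 104.25504647785009 rect [614.6  277.99] [ 61.02 170.43] 77.66517639160156 mean [611.1  277.96 102.65]
side stirrer 0.87 top z 82.22934951687097 rect [592.11  79.67] [170.93 317.78] 75.44551849365234 mean [554.29  61.67  69.54]
side knob 0.56 top z 126.81441908559057 rect [511.66 100.71] [38.1  36.09] 52.454017639160156 mean [510.66  98.89 124.94]
side disc 0.77 top z 82.25155026316489 rect [508.4   92.55] [63.53 71.8 ] 72.53373718261719 mean [507.21  90.09  80.1 ]
side dish 0.66 top z 125.64895320599672 rect [677.16  51.55] [93.75 93.14] 64.6517105102539 mean [679.27  57.22 122.91]
side timer 0.66 top z 48.8306315905224 rect [427.96 -88.88] [41.27 64.34] 19.24584197998047 mean [430.98 -90.05  45.11]
side reagent 0.42 top z 82.25229557031393 rect [508.58  95.15] [61.93 70.39] 68.71186828613281 mean [507.18  90.76  80.11]
side tube_rack 0.75 top z 103.98075425675 rect [616.54 278.12] [ 59.53 170.23] 77.73352813720703 mean [611.31 275.74 102.08]
```

```bash
cat > p.py <<'E'
import sys
from h import *
n=sys.argv[1]; im,d=ctrl.get_image(n)
o=rect(n,im[:,:,::-1],(508.8,100.0),75,np.radians(-14.5),75,4)
if len(sys.argv)>3:
    w=rect(n,im[:,:,::-1],(508.8,100.0),75,np.radians(-14.5),150,2)
o=cv2.convertScaleAbs(o,alpha=1.5)
for k in(0,1,2,5,10):
    a=np.radians(-105-15*(k-0)); a=np.radians(180+75-15*k)
    cv2.putText(o,str(k),(int(300+290*np.cos(a)*.97)-5,int(300-290*np.sin(a)*.97)),0,.5,(0,0,255),1)
    cv2.line(o,(int(300+268*np.cos(a)),int(300-268*np.sin(a))),(int(300+280*np.cos(a)),int(300-280*np.sin(a))),(0,0,255),1)
cv2.imwrite(f"pics/{sys.argv[2]}.png",o)
E
python3 p.py top d0; python3 p.py side d0s
python3 -c "
import cv2,numpy as np
a=cv2.imread('pics/d0.png');b=cv2.imread('pics/d0s.png');cv2.imwrite('pics/d0b.png',cv2.resize(np.hstack([a,b]),(800,400)))"
```

```text
(no output)
```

View pics/d0b.png

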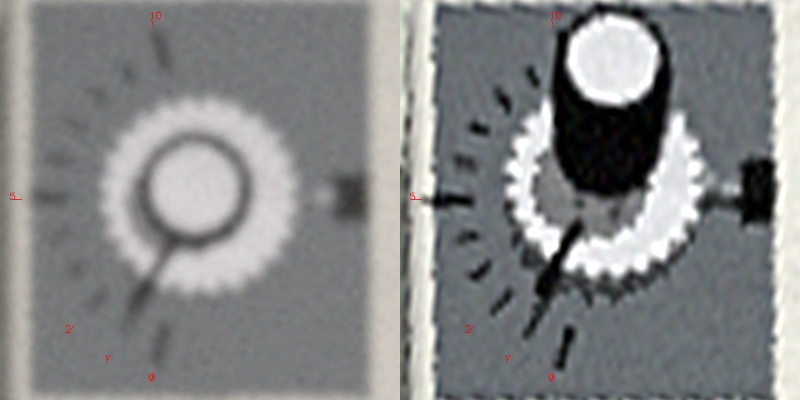

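Both rectified views show the pointer exactly one mark past the long 0 mark, so it is on step 1. Four clicks, or 60°, are needed. The dial axis is at about (509, 100).

Call:
play_rows:
  targets:
    - [0, 51.5, -59.2, 0, 0]
    - [0, 51.5, -59.2, 0, 0]
    - [0, 51.5, -59.2, 0, 0]
    - [0, 51.5, -59.2, 0, 0]
    - [0, 51.5, -59.2, 0, 0]
    - [0, 51.5, -59.2, 0, 0]
    - [0, 51.5, -59.2, 0, 0]
    - [0, 51.5, -59.2, 0, 0]
    - [0, 51.5, -59.2, 0, 0]
    - [0, 51.5, -59.2, 0, 0]

```text
clock: 2.9
eef_pos: [395.8, -159.6, 256.7]
tool_rot: [3.141, -0.001, 0.305]
force: [1.6, -0.2, -0.6]
width: 85.2
gripper_force: 0.0
```

```bash
cat > s.py <<'E'
from h import *
np.set_printoptions(precision=3,suppress=True)
s=ctrl.read_state()
p=s["eef_pos"];y=s["tool_rot"][2];d=np.array([508.8,100])-p[:2]
print(s["clock"],p,s["tool_rot"],"q",s["qpos"],"F",s["force"],"T",s["torque"],"w",s["width"],s["gripper_force"],ctrl.finger_overhang)
print("to go tool x,y mm",d@[np.cos(y),np.sin(y)],d@[np.sin(y),-np.cos(y)])
E
python3 s.py
```

```text
2.9 [ 395.802 -159.562  256.739] [ 3.141 -0.001  0.305] q [ 0.337  0.314 -0.026  2.104  0.012  0.723 -0.961] F [ 1.589 -0.198 -0.62 ] T [-0.052 -0.138  0.03 ] w 85.227971978874 0.0 25.0
to go tool x,y mm 185.82957813216856 -213.56113673841085
```

Call:
play_rows:
  targets:
    - [0, 18.6, -21.3, 0, -75]
    - [0, 18.6, -21.3, 0, -75]
    - [0, 18.6, -21.3, 0, -75]
    - [0, 18.6, -21.3, 0, -75]
    - [0, 18.6, -21.3, 0, -75]
    - [0, 18.6, -21.3, 0, -75]
    - [0, 18.6, -21.3, 0, -75]
    - [0, 18.6, -21.3, 0, -75]
    - [0, 18.6, -21.3, 0, -75]
    - [0, 18.6, -21.3, 0, -75]

```text
clock: 3.9
eef_pos: [508.4, 97.7, 256.3]
tool_rot: [3.142, -0.0, 1.615]
force: [0.4, -0.0, 0.7]
width: 85.4
gripper_force: 0.0
```

```bash
python3 s.py
```

```text
3.9 [508.439  97.702 256.309] [ 3.142 -0.     1.615] q [ 0.044  0.465 -0.414  1.875  0.242  0.851 -0.447] F [ 0.369 -0.012  0.749] T [-0.026 -0.003  0.059] w 85.37246232736082 0.0 25.0
to go tool x,y mm 2.2798327845131987 0.46181862847808836
```

Call:
play_rows:
  targets:
    - [0, 0.2, 0.05, 4, 0]
    - [0, 0.2, 0.05, 7, 0]
    - [0, 0.2, 0.05, 10, 0]
    - [0, 0.2, 0.05, 12, 0]
    - [0, 0.2, 0.05, 13.3, 0]
    - [0, 0.2, 0.05, 13.3, 0]
    - [0, 0.2, 0.05, 13.3, 0]

```text
clock: 4.6
eef_pos: [509.2, 100.0, 123.8]
tool_rot: [3.141, -0.0, 1.614]
force: [-0.4, -0.2, 0.1]
width: 85.7
gripper_force: 0.0
```

```bash
python3 s.py; python3 - <<'E'
from h import *
im,d=ctrl.get_image("side"); u,v=map(int,proj("side",[509,100,110]))
im=im[v-75:v+75,u-100:u+100,::-1]; cv2.imwrite("pics/g1.png",cv2.convertScaleAbs(cv2.resize(im,(800,600),interpolation=cv2.INTER_CUBIC),alpha=1.3))
E
```

```text
4.6 [509.238  99.995 123.843] [ 3.141 -0.     1.614] q [-0.04   0.658 -0.311  1.994  0.37   0.543 -0.567] F [-0.381 -0.215  0.052] T [-0.013  0.024 -0.03 ] w 85.74395363046007 0.0 25.0
to go tool x,y mm 0.024324727138640968 -0.43699986422392245
```

View pics/g1.png

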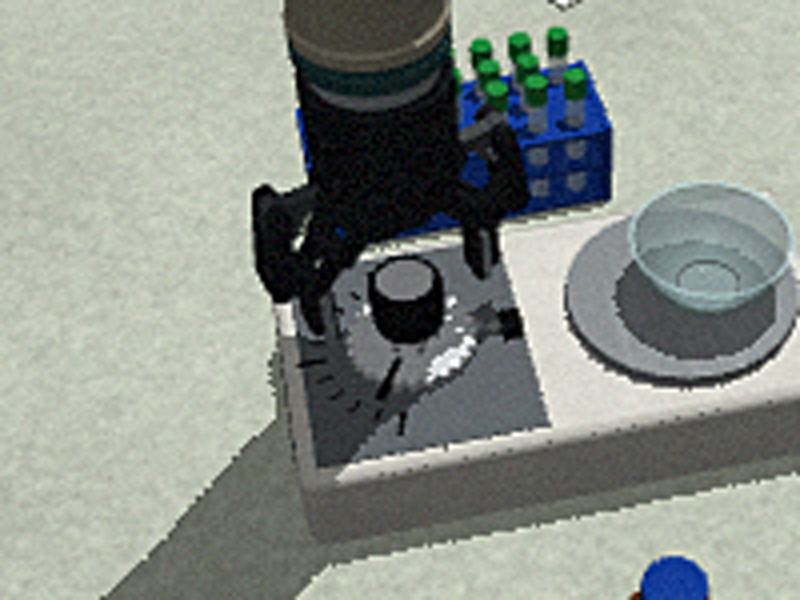

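The knob at (405, 295) sits centred between the open fingers, and the pointer is visible at (390, 380), untouched. Closing now.

Call:
play_rows:
  targets:
    - [0.3, 0, 0, 0, 0]
    - [0.5, 0, 0, 0, 0]
    - [0.7, 0, 0, 0, 0]
    - [0.7, 0, 0, 0, 0]
    - [0.7, 0, 0, 0, 0]
    - [0.7, 0, 0, 0, 0]
    - [0.7, 0, 0, 0, 0]
    - [0.7, 0, 0, 0, 0]

```text
clock: 5.45
eef_pos: [511.3, 100.2, 124.2]
tool_rot: [3.136, -0.001, 1.614]
force: [6.1, -0.7, 2.6]
width: 38.1
gripper_force: 60.0
```

```bash
python3 s.py
```

```text
5.45 [511.267 100.172 124.214] [ 3.136 -0.001  1.614] q [-0.04   0.658 -0.31   1.992  0.371  0.541 -0.566] F [ 6.106 -0.729  2.591] T [-0.039 -1.085  0.036] w 38.0948425632789 59.983298778533936 25.0
to go tool x,y mm -0.06439459738854575 -2.472240638570852
```

Call:
play_rows:
  targets:
    - [0.7, 0, 0.1, 0, 0]
    - [0.7, 0, 0.2, 0, 0]
    - [0.7, 0, 0.25, 0, 0]
    - [0.7, 0, 0.25, 0, 0]

```text
clock: 5.85
eef_pos: [511.4, 100.2, 123.4]
tool_rot: [3.141, -0.0, 1.615]
force: [3.8, 0.7, 3.8]
width: 38.3
gripper_force: 60.2
```

```bash
python3 s.py
```

```text
5.85 [511.443 100.156 123.428] [ 3.141 -0.     1.615] q [-0.039  0.661 -0.312  1.988  0.37   0.547 -0.564] F [3.789 0.708 3.758] T [ 0.161 -0.693 -0.031] w 38.27379342351199 60.15729904174805 25.0
to go tool x,y mm -0.03937408346115878 -2.6473666026717058
```

Call:
play_rows:
  targets:
    - [0.7, 0, 0.05, 0.1, 0]
    - [0.7, 0, 0.05, 0.2, 0]
    - [0.7, 0, 0.05, 0.3, 0]
    - [0.7, 0, 0.05, 0.4, 0]
    - [0.7, 0, 0.05, 0.4, 0]

```text
clock: 6.35
eef_pos: [511.5, 100.2, 119.5]
tool_rot: [-3.141, -0.0, 1.615]
force: [2.7, 1.0, 7.8]
width: 38.6
gripper_force: 60.6
```

```bash
python3 s.py
```

```text
6.35 [511.513 100.163 119.487] [-3.141 -0.     1.615] q [-0.042  0.667 -0.308  1.989  0.373  0.539 -0.567] F [2.729 1.032 7.777] T [ 0.145 -0.299  0.009] w 38.64271843392083 60.584038496017456 25.0
to go tool x,y mm -0.04329288108024539 -2.717737077498591
```

Call:
play_rows:
  targets:
    - [0.7, 0, 0.02, 0.05, 0]
    - [0.7, 0, 0.02, 0.1, 0]
    - [0.7, 0, 0.02, 0.12, 0]
    - [0.7, 0, 0.02, 0.12, 0]

```text
clock: 6.75
eef_pos: [511.5, 100.2, 118.4]
tool_rot: [-3.141, 0.0, 1.615]
force: [1.0, 0.7, 9.2]
width: 38.2
gripper_force: 60.7
```

```bash
python3 s.py
```

```text
6.75 [511.509 100.162 118.448] [-3.141  0.     1.615] q [-0.043  0.669 -0.307  1.99   0.374  0.538 -0.568] F [0.994 0.738 9.226] T [ 0.133 -0.142  0.034] w 38.18085669049982 60.69570064544678 25.0
to go tool x,y mm -0.04241514301180922 -2.7133562119469814
```

Call:
play_rows:
  targets:
    - [0.7, 0, 0, 0, 3]
    - [0.7, 0, 0, 0, 6]
    - [0.7, 0, 0, 0, 6]

```text
clock: 7.05
eef_pos: [511.3, 100.2, 118.4]
tool_rot: [-3.141, 0.0, 1.51]
force: [0.3, 0.1, 8.5]
width: 38.0
gripper_force: 60.7
```

```bash
python3 s.py|head -1
```

```text
7.05 [511.315 100.199 118.439] [-3.141  0.     1.51 ] q [-0.062  0.666 -0.278  1.99   0.341  0.531 -0.641] F [0.346 0.145 8.47 ] T [ 0.163 -0.148  0.161] w 37.98550458083808 60.71678280830383 25.0
```

```bash
cat > a.py <<'E'
import sys
from h import *
def ang(im):
    o=cv2.cvtColor(rect("side",im,(509.5,99.5),80,np.radians(-14.5),75,4),cv2.COLOR_RGB2GRAY)
    th=np.arange(160,275,1.0); r=np.arange(39,47,.5)
    t=np.radians(th)[:,None]
    v=cv2.remap(o,np.float32(300+4*r*np.cos(t)),np.float32(300-4*r*np.sin(t)),1).mean(1)
    w=np.clip(np.median(v)*0.75-v,0,None); k=abs(th-th[v.argmin()])<8
    return round((th[k]*w[k]).sum()/max(w[k].sum(),1e-6),1), v.astype(int)[::5]
if __name__=="__main__":
    print("base",*ang(cv2.imread("pics/side0.png")[:,:,::-1]))
    print("now",*ang(ctrl.get_image("side")[0]))
E
python3 a.py
```

```text
base 239.7 [73 73 72 73 74 73 74 74 75 74 70 72 70 58 74 30  5 39 62 77 59 64 72]
now 237.6 [40 41 43 44 40 41 45 41 40 41 39 43 42 40 43  5  9 44 43 38 42 36 67]
```

Tracking works: the pointer reads 239.7° at rest (step 1 = 240°) and 237.6° now, so the knob is driving the disc.

Call:
play_rows:
  targets:
    - [0.7, 0, 0, 0, 3]
    - [0.7, 0, 0, 0, 6]
    - [0.7, 0, 0, 0, 8]
    - [0.7, 0, 0, 0, 8]

```text
clock: 7.5
eef_pos: [511.0, 100.2, 118.4]
tool_rot: [-3.14, 0.001, 1.37]
force: [0.6, 0.6, 9.2]
width: 38.2
gripper_force: 60.7
```

```bash
python3 s.py|head -1; python3 a.py|tail -1
```

```text
7.5 [511.007 100.219 118.38 ] [-3.14   0.001  1.37 ] q [-0.088  0.662 -0.24   1.991  0.297  0.522 -0.738] F [0.583 0.565 9.177] T [ 0.154 -0.034 -0.   ] w 38.23063021751767 60.74437737464905 25.0
now 223.7 [41 42 41 41 42 41 42 40 43 42 42 46 18  3 41 44 40 42 41 41 38 41 66]
```

Call:
play_rows:
  targets:
    - [0.7, 0, 0, 0, 3]
    - [0.7, 0, 0, 0, 6]
    - [0.7, 0, 0, 0, 9]
    - [0.7, 0, 0, 0, 12]
    - [0.7, 0, 0, 0, 14]
    - [0.7, 0, 0, 0, 14]

```text
clock: 8.15
eef_pos: [510.6, 100.4, 118.3]
tool_rot: [-3.14, 0.001, 1.126]
force: [-0.5, 1.3, 9.3]
width: 38.2
gripper_force: 60.8
```

```bash
python3 s.py|head -1; python3 a.py|tail -1
```

```text
8.15 [510.564 100.383 118.302] [-3.14   0.001  1.126] q [-0.132  0.658 -0.173  1.993  0.217  0.511 -0.904] F [-0.543  1.273  9.324] T [ 0.323  0.221 -0.001] w 38.2313125021081 60.75619697570801 25.0
now 207.5 [44 40 41 43 41 40 42 43 42  6  7 43 44 43 40 39 41 42 39 43 39 39 66]
```

Call:
play_rows:
  targets:
    - [0.7, 0, 0, 0, 3]
    - [0.7, 0, 0, 0, 6]
    - [0.7, 0, 0, 0, 9]
    - [0.7, 0, 0, 0, 12]
    - [0.7, 0, 0, 0, 15]
    - [0.7, 0, 0, 0, 15]

```text
clock: 8.8
eef_pos: [510.1, 100.7, 118.2]
tool_rot: [-3.139, 0.002, 0.864]
force: [-1.3, 2.0, 9.6]
width: 38.2
gripper_force: 60.8
```

```bash
python3 s.py|head -1; python3 a.py|tail -1
```

```text
8.8 [510.126 100.727 118.213] [-3.139  0.002  0.864] q [-0.179  0.655 -0.103  1.995  0.128  0.501 -1.081] F [-1.31   2.009  9.63 ] T [ 0.527  0.332 -0.038] w 38.161937303112865 60.76847970485687 25.0
now 192.1 [40 42 39 41 42 43  3  7 44 43 41 41 42 42 42 42 39 40 44 41 34 39 67]
```

Call:
play_rows:
  targets:
    - [0.7, 0, 0, 0, 3]
    - [0.7, 0, 0, 0, 6]
    - [0.7, 0, 0, 0, 9]
    - [0.7, 0, 0, 0, 12]
    - [0.7, 0, 0, 0, 15]
    - [0.7, 0, 0, 0, 15]

```text
clock: 9.45
eef_pos: [509.8, 101.1, 118.1]
tool_rot: [-3.139, 0.003, 0.602]
force: [-2.2, 2.3, 10.0]
width: 38.2
gripper_force: 60.8
```

```bash
python3 s.py|head -1; python3 a.py|tail -1
```

```text
9.45 [509.775 101.076 118.142] [-3.139  0.003  0.602] q [-0.227  0.653 -0.033  1.996  0.039  0.496 -1.256] F [-2.164  2.28  10.007] T [ 0.738  0.381 -0.025] w 38.199891127278505 60.77488124370575 25.0
now 176.6 [40 42 32  2  6 45 44 43 40 43 40 41 41 41 42 38 38 41 41 41 38 38 38]
```

The pointer is on step 5. The readings show even 15.5° steps (the small drift is a centre bias) and the torque is about 0. Letting the knob up.

Call:
play_rows:
  targets:
    - [0.7, 0, 0, -0.1, 0]
    - [0.7, 0, 0, -0.25, 0]
    - [0.7, 0, 0, -0.4, 0]
    - [0.7, 0, 0, -0.5, 0]
    - [0.7, 0, 0, -0.55, 0]
    - [0.7, 0, 0, -0.55, 0]

```text
clock: 10.1
eef_pos: [509.8, 101.0, 123.1]
tool_rot: [-3.139, 0.003, 0.604]
force: [-2.1, 4.4, 4.1]
width: 38.5
gripper_force: 60.5
```

```bash
python3 s.py|head -1; python3 a.py|tail -1
```

```text
10.1 [509.799 101.034 123.141] [-3.139  0.003  0.604] q [-0.226  0.645 -0.034  1.993  0.039  0.508 -1.254] F [-2.14   4.421  4.129] T [ 1.136  0.598 -0.016] w 38.54615607407108 60.53235590457916 25.0
now 177.0 [40 46 35  6  4 46 42 42 41 42 41 44 41 44 42 43 40 43 41 41 40 41 36]
```

Call:
play_rows:
  targets:
    - [0.7, 0, 0, -0.05, 0]
    - [0.4, 0, 0, -0.05, 0]
    - [0, 0, 0, -0.05, 0]
    - [0, 0, 0, -0.05, 0]
    - [0, 0, 0, -0.05, 0]
    - [0, 0, 0, -0.05, 0]
    - [0, 0, 0, -0.05, 0]
    - [0, 0, 0, -0.05, 0]

```text
clock: 10.95
eef_pos: [512.0, 99.9, 124.1]
tool_rot: [3.142, -0.0, 0.602]
force: [0.6, -0.5, 1.1]
width: 85.4
gripper_force: 0.0
```

```bash
python3 s.py|head -1; python3 a.py|tail -1
```

```text
10.95 [511.987  99.905 124.129] [ 3.142 -0.     0.602] q [-0.225  0.644 -0.032  1.991  0.04   0.507 -1.254] F [ 0.622 -0.486  1.148] T [ 0.001  0.03  -0.024] w 85.38089025222499 0.0 25.0
now 176.9 [41 45 37  3  4 48 42 46 41 42 39 43 41 42 41 41 43 42 37 39 39 42 40]
```

Call:
play_rows:
  targets:
    - [0, 0, 0, -1, 0]
    - [0, 0, 0, -3, 0]
    - [0, 0, 0, -6, 0]
    - [0, 0, 0, -10, 0]
    - [0, 0, 0, -13, 0]
    - [0, -10, 0, -13, 0]
    - [0, -15, 0, -13, 0]
    - [0, -15, 0, -13, 0]
    - [0, -15, 0, -13, 0]
    - [0, -15, 0, -13, 0]

```text
clock: 12.0
eef_pos: [388.2, 14.5, 255.1]
tool_rot: [3.141, -0.002, 0.601]
force: [1.2, -0.1, 1.0]
width: 85.1
gripper_force: 0.0
```

```bash
python3 s.py|head -1; python3 a.py|tail -1; python3 m.py | grep -E "knob|dish|timer|top reag|rack"; python3 p.py side e1
```

```text
12.0 [388.227  14.474 255.077] [ 3.141 -0.002  0.601] q [-0.08   0.263 -0.037  2.194  0.015  0.683 -1.097] F [ 1.209 -0.088  0.951] T [ 0.044 -0.077 -0.003] w 85.07964137101995 0.0 25.0
now 177.5 [81 85 70  8 10 45 57 87 84 83 79 81 76 68 83 54 81 81 67 86 70 72 82]
top knob 0.75 top z 127.76453610143949 rect [508.77 100.9 ] [37.83 38.4 ] 0.2834322154521942 mean [508.51 100.28 124.6 ]
top dish 0.65 top z 125.05214533400294 rect [674.5   50.93] [93.02 92.54] 65.51056671142578 mean [677.14  51.95 122.95]
top timer 0.92 top z 50.4791223393539 rect [426.07 -89.89] [41.59 63.92] 18.708927154541016 mean [428.27 -88.3   45.84]
top reagent None
top tube_rack 0.78 top z 104.4679962874524 rect [614.66 278.56] [ 61.52 170.46] 77.66053771972656 mean [611.34 277.8  102.8 ]
side knob 0.72 top z 140.39256007917353 rect [ 537.67 -146.18] [28.44 29.92] 1.5156577825546265 mean [ 536.94 -147.45  139.47]
side dish None
side timer 0.91 top z 49.1436408503412 rect [428.07 -88.87] [41.02 65.01] 17.17827606201172 mean [431.12 -89.85  45.07]
side tube_rack 0.79 top z 104.02954190855117 rect [573.78 126.48] [387.63 171.95] 74.2712173461914 mean [611.21 275.63 103.03]
```

View pics/e1.png

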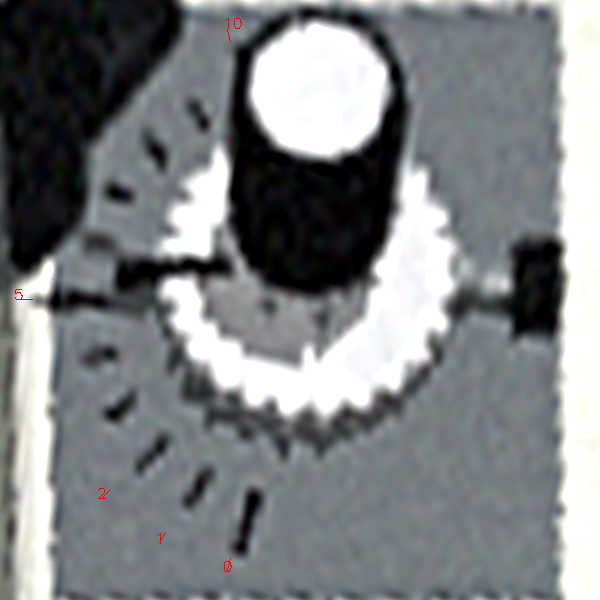

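The pointer at (120–230, 272) lies parallel to the long step-5 mark at (60–110, 299). It is shifted up only by the parallax of its height and points along 180° from the disc centre. The knob is up and the neighbouring things I could re-measure haven't moved. Handing in.

```bash
python3 -c "
from cell import ctrl
print(ctrl.finish_job())"
```

```text
the job is handed in; nothing more can be done
None
```

The dial is set to step five and the job is handed in: four clicks from step one at about 10 N, the knob is back up, and the arm is clear. The rack, timer and dish read unmoved afterwards; the bottle I could not cleanly re-measure.

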